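Tighten the star nut of a phone press jig between its pillars

ROBOT

A 6-joint arm with a two-finger parallel gripper is mounted at the origin on the work surface. World frame = base frame: x ahead of the robot, y to its left, z up, the work surface at z = 0. Lengths are in m, angles in degrees, forces in N, time in s.
With the tool pointing down it reaches from about 0.325 to 0.9 m from the base axis. Payload 6.1 kg.
Tool frame: the origin (TCP) lies on the front face of the gripper's body, between the roots of the fingers; the fingertips stand 73 mm ahead of it and the grasp point (between the pads) lies 54 mm ahead of it; z points along the fingers, y is the line along which they close (so a half turn about z gives the same grasp; the last joint's range is limited). The gripper opens to 85 mm and grips with 20 to 120 N. Pads are 22 mm wide; open, the fingers measure 114 mm over their backs; the gripper's body (76 mm by 85 mm) begins 54 mm behind the grasp point. The pads swing forward as they close: fully open they stand 13 mm farther back than shut.
Start: joints at [-80.334, 12.628, 87.462, -0, 79.91, -7.225], TCP at [0.182, -0.598, 0.304] pointing down, gripper open.
Joint ranges: [-170.65, 170.65], [-52.31, 119.04], [5.05, 147.46], [-71.25, 251.25], [11.57, 151.72], [-153.62, 153.62]. Speed limits (degrees/s): [147.25, 147.25, 172.46, 180, 180, 180].

INTERFACE

Orientations are given as [roll, pitch, yaw] about the fixed x, y, z axes, in that order (R = Rz(yaw) Ry(pitch) Rx(roll)).
In Python, from workcell import arm gives the robot as it stands.
- The arm moves only by the shell command python3 -m jog 'ROWS' [FORCE]. ROWS is JSON, a list of rows, each an object with "slide": the shift along the world's x, y, z normalised to -1 to 1, where 1 is 0.25 m, a list of three; "turn": the turn about the world's z normalised to -1 to 1, where 1 is 360 degrees; "jaw": the closure, from 0 (fully open) to 1 (shut). A call has 1 to 5 rows; each row is the pose to reach, as a shift and turn from the pose commanded when the call began, turning the shorter way round; what a row does not reach only later rows make up. A row lasts 1/8 s, in which the tool goes at most 62.5 mm and 10.7 degrees, less where a joint would pass 70% of its speed; a pose out of reach is approached as far as the arm can. A call with a number of a shift or a turn outside -1 to 1 is refused whole. A call with a gripper value outside its range is refused whole. The fingers move at their own pace and stop on an object; FORCE is the grip in N (left out, the last holds). Time passes only in rows, so rows that repeat a pose let the fingers close. It gives the time, the measured TCP pose, the force, the opening and the grip force at its end, in the units of the state.
- arm.observe(): the state, without advancing time (a new reading comes with each control period).
- arm.grab_frame(name): name is "scene" or "top"; returns a dict with "img" (480x640x3 uint8, blue, green, red), "z_map" (480x640 float32, m along the optical axis (not along the pixel's ray), 0 where there is no reading), "vfov" (degrees; the focal length in pixels is half the picture's height over the tangent of half this angle, whatever the lens; pixels are square), "cx", "cy" (the principal point, pixels), "camera_from_world" (4x4, takes a point from world to camera coordinates). Camera axes: x right, y down, z forward; pixel columns grow to the right and rows downward; lengths in m; the calibration is good to about 2 mm. A picture is of the moment at which its call begins.
- arm.sign_off(): hands the job in; it is judged then, once.
The state is a dict: "t": time; "joint_positions": joint angles; "joint_velocities": joint speeds; "effort": joint torques, N m; "eef_pos": TCP position; "eef_rot": TCP orientation; "wrist_force": force on the tool from outside, world axes, zero at the start; "torque": the same for the moment, N m; "opening": finger opening in m; "grip_force": force on a finger pad.
Only numpy, scipy, OpenCV 4.12 (cv2) and the standard library are available. Lean on these libraries where they do the work, as an engineer would, in place of code of your own. Each camera call takes 0.05 s, during which the arm holds its last target. There are 200 camera calls.

TASK

Fit the ring spanner over the star nut of the phone press jig and tighten the nut clockwise in short swings, lifting the spanner off and setting it back each time the guide pillars stop it, until the nut will turn no further; nip it up there to about 1 N m, and never load it beyond 3 N m. Turn it with the spanner only, not with the bare fingers. Then lay the spanner flat on the rubber mat again and let go, leaving the other things on the desk undisturbed.

Things in the scene. Friction and masses are not known exactly. Their poses are not given: they have to be found in the camera images.
- jig: Press jig, fixed: base plate 170 x 150 x 18 mm, black phone along x on it, dark clamp bar across (top at 41 mm), washer (46 mm wide, 3 thick) and star nut in the middle. Four guide pillars, 10 mm thick, tops at 85 mm, at x +-30, y +-55 mm: a handle on the nut has 50 degrees either way of -x (or of +x), towards +-y only 37 in all. Origin: centre of the underside.
- jig_axis (a point): Point of the jig on the nut's vertical axis at the top of the washer (44 mm above the desk), where the nut and the seated spanner rest; axes as the jig's.
- nut_top (a point): On the nut's axis at the top of its fins, 14 mm above the washer; turns with the nut. Star nut of bright steel: six radial fins, 6.5 mm wide, 14 mm high, 36 mm over the tips, one along this frame's x axis and then every 60 degrees, round a 22 mm core with a dome rising 8 mm above the fins.
- star_nut (a joint): Turn of the nut in rad; grows as it turns clockwise seen from above (tightening). From where it starts it can turn 1.85 to 2.4 rad more, to a solid stop. On the way it drags with at most 0.35 N m; it stays where it is left and does not rise or sink. Each N m on the nut makes about 65 N of contact force, summed over the spanner's teeth, which sit 15 mm from the axis.
- spanner: Loose steel ring spanner, 0.18 to 0.29 kg. Ring 50 mm outside, 40 inside, 12 high, six inward teeth to 14 mm from the centre, so that it drops over the nut where the handle points along a fin, with 7 degrees of play each way. Handle 12 mm wide and high, along -x to 162 mm from the ring's centre. Origin: ring's centre, underside; seated, this rests on the washer.
- spanner_grip (a point): Point on the spanner's handle 105 mm from the ring's centre (at -x), at mid height, a good place to grip; axes as the spanner's.
- spanner_mid (a point): Point on the spanner's underside, halfway along its length, 65 mm from the ring's centre on the handle side.
- mat: Rubber mat fixed on the desk, 260 x 160 x 3 mm; origin at the centre of its underside. The spanner starts on it.
- parts_box_a: bystander: small clear open box, 55 x 55 x 18 mm
- parts_box_b: bystander: clear open box, 70 x 55 x 20 mm
- parts_box_c: bystander: clear open box, 50 x 50 x 18 mm
- screwdriver: bystander: small brass screwdriver lying along x between jig and mat, 110 mm long, 11 mm thick
- spudger: bystander: thin steel prying tool lying on the desk, 150 mm long
- suction_stand: bystander: small stand with an amber ball, 38 mm high
Not all that is in view belongs to the job. Leave any orange look-alike of the jig alone.

How it is judged:
By the outcome, as a careful person would: the job done as asked, in the order asked, and still so for the second after the job is handed in, with the robot touching nothing.
It also fails if it takes over 72 s, if anything falls off the work surface, if the arm or the gripper's body presses on something with over 40 N, if the wrist force passes 120 N, or if a joint passes its speed limit or range.

## Working session

There is one attempt and no reset: what is moved stays moved. The work goes in short steps, Python scripts to look and compute and a shell command to move; the robot and the scene stay as the last step left them, time stands still between calls to the robot, and variables do not carry over. Pictures are saved under pics/ and viewed, at most 10 in all, crops included, and the job is handed in when it is done.

```bash
mkdir -p pics; ls
cat > h.py <<'E'
import numpy as np, cv2
from workcell import arm
def grab(n):
    f=arm.grab_frame(n); f['f']=240/np.tan(np.radians(f['vfov'])/2); f['wc']=np.linalg.inv(f['camera_from_world']); return f
def cloud(f):
    v,u=np.mgrid[:480,:640]; z=f['z_map']
    p=np.stack([(u-f['cx'])/f['f']*z,(v-f['cy'])/f['f']*z,z,np.ones_like(z)],-1)@f['wc'].T
    p=p[...,:3]; p[z==0]=np.nan; return p
def pix(f,P):
    c=f['camera_from_world']@np.r_[P,1]; return c[:2]/c[2]*f['f']+[f['cx'],f['cy']]
E
python3 - <<'E'
from h import *
for n in('top','scene'):
    f=grab(n); cv2.imwrite(f'pics/{n}0.png',f['img']); print(n,f['f'],f['cx'],f['cy'],f['wc'].round(3).tolist())
print(arm.observe())
E
```

```text
pics
top 582.4179957649677 312.9054181346828 230.3339454330472 [[-0.03, -0.988, 0.15, 0.319], [-0.999, 0.031, 0.006, -0.076], [-0.011, -0.15, -0.989, 1.554], [0.0, 0.0, 0.0, 1.0]]
scene 468.1564617205574 316.7591938185665 243.98180441733194 [[-0.732, 0.478, -0.485, 1.102], [0.681, 0.53, -0.506, 0.514], [0.015, -0.701, -0.713, 0.877], [0.0, 0.0, 0.0, 1.0]]
{'t': 0.1, 'joint_positions': array([-8.03337990e+01,  1.26729285e+01,  8.75203957e+01,  8.17962267e-04,
        7.99101775e+01, -7.22537086e+00]), 'joint_velocities': array([-0.03105035, -0.12471432, -0.08352825, -0.11010741, -0.03561621,
        0.00935062]), 'effort': array([ 1.62943903e-03, -4.98242497e+01, -3.90547085e+01, -1.66676928e-04,
        5.67299299e-03, -7.36766594e-07]), 'eef_pos': array([ 0.18152494, -0.59761399,  0.30287372]), 'eef_rot': array([-1.79897421e+02, -1.38163271e-02,  1.68914154e+01]), 'wrist_force': array([0.71324799, 0.73911826, 0.03544176]), 'torque': array([0.03322814, 0.03265761, 0.00416349]), 'grip_force': 0.0, 'opening': 0.08560864244587325}
```

View pics/top0.png

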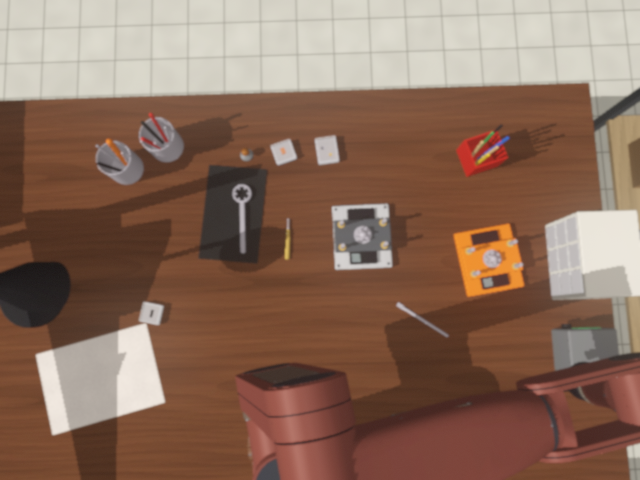

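View pics/scene0.png

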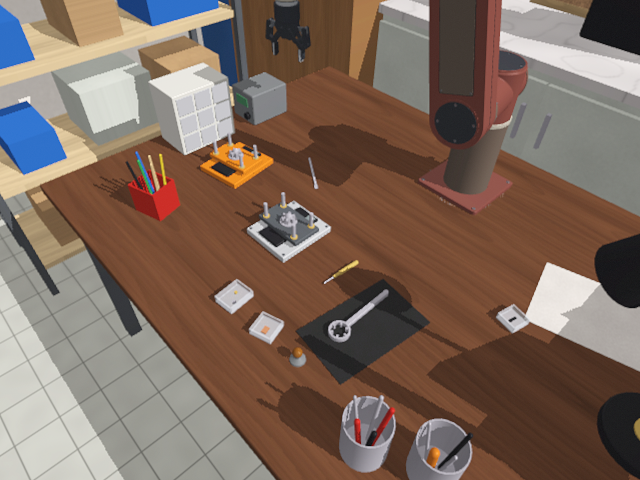

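The top view shows the spanner ring at about (242,193), with its handle running down to (243,250). The white jig is centred near (362,236). The orange look-alike is at (490,259). In the scene view the jig is at (289,228), the spanner ring at (340,329) and its handle end at (386,293).

Run:
```python
from h import *
from scipy import ndimage as nd
F={n:grab(n) for n in('top','scene')}
f=F['top'];P=cloud(f);g=f['img'].astype(int)
def rect(m,P,z):
    q=P[m][:,:2].astype(np.float32)*1000; r=cv2.minAreaRect(q); return [np.round(x,1) for x in r], np.round(q.mean(0),1), len(q)
# rough regions
for n,(u0,u1,v0,v1),(us,ue,vs,ve) in (('top',(320,405,195,280),(195,275,160,270)),('scene',(235,340,185,270),(295,440,270,390))):
    f=F[n];P=cloud(f);g=f['img'].astype(int).min(-1);z=P[...,2]
    v,u=np.mgrid[:480,:640]
    j=(u>u0)&(u<u1)&(v>v0)&(v<v1); s=(u>us)&(u<ue)&(v>vs)&(v<ve)
    print(n,'desk z',np.nanmedian(z[s]))
    print(' jig>9mm',rect(j&(z>.009)&(z<.03),P,0), 'white', rect(j&(g>130)&(z>.010)&(z<.026),P,0))
    m=j&(z>.066); l,k=nd.label(m)
    for i in range(1,k+1):
        if (l==i).sum()>2: print('  tall',P[l==i].mean(0).round(4),P[l==i][:,2].max().round(4),(l==i).sum())
    m=s&(g>90)&(z>-.005); l,k=nd.label(m)
    for i in range(1,k+1):
        if (l==i).sum()>15:
            q=P[l==i]; print('  spn',rect(l==i,P,0),np.nanmedian(q[:,2]).round(4)); 
    im=f['img']
    a=cv2.resize(im[v0:v1,u0:u1],None,fx=5,fy=5,interpolation=cv2.INTER_CUBIC)
    F[n]['crop']=a
a,b=F['top']['crop'],F['scene']['crop']; H=max(a.shape[0],b.shape[0]); W=a.shape[1]+b.shape[1]
c=np.zeros((H,W,3),np.uint8); c[:a.shape[0],:a.shape[1]]=a; c[:b.shape[0],a.shape[1]:]=b
print(c.shape); cv2.imwrite('pics/c1.png',cv2.resize(c,None,fx=min(1,800/W),fy=min(1,800/W)))
```

```text
top desk z 0.003314721785165231
 jig>9mm ([array([ 532.2, -197.9]), array([220.1, 221.7]), np.float64(87.8)], array([ 528.6, -193.5], dtype=float32), 1585) white ([array([ 533.3, -194.5]), array([171.2, 150.2]), np.float64(0.9)], array([ 526.6, -191.9], dtype=float32), 1059)
  tall [ 0.5629 -0.2484  0.0826] 0.0901 15
  tall [ 0.5618 -0.1388  0.0815] 0.0915 16
  tall [ 0.5347 -0.1957  0.0686] 0.0734 13
  tall [ 0.527  -0.1946  0.0683] 0.0686 3
  tall [ 0.5033 -0.2495  0.0832] 0.0908 17
  tall [ 0.5014 -0.1391  0.0854] 0.097 13
  spn ([array([595.3, 125.1]), array([ 52.2, 189.8]), np.float64(89.6)], array([610.9, 123.7], dtype=float32), 531) 0.0132
scene desk z 0.0016726772395777578
 jig>9mm ([array([ 530.1, -193.3]), array([174.6, 153.5]), np.float64(0.7)], array([ 555.3, -178. ], dtype=float32), 1358) white ([array([ 530.1, -192.9]), array([174.6, 152.7]), np.float64(0.7)], array([ 551. , -172.1], dtype=float32), 856)
  tall [ 0.5028 -0.2476  0.0777] 0.0881 29
  tall [ 0.563  -0.2472  0.0779] 0.0874 28
  tall [ 0.5016 -0.1382  0.0785] 0.0859 28
  tall [ 0.5617 -0.1374  0.0785] 0.0862 28
  spn ([array([568.5,   2.1]), array([ 4.9, 32.1]), np.float64(86.5)], array([568.1,   2.7], dtype=float32), 30) 0.0064
  spn ([array([587.1, 116.2]), array([192.9,  50.6]), np.float64(8.1)], array([610. , 127.2], dtype=float32), 646) 0.0137
  spn ([array([765.7, 122.4]), array([32.6, 17.2]), np.float64(7.9)], array([767.4, 123. ], dtype=float32), 100) 0.0053
(425, 950, 3)
```

View pics/c1.png

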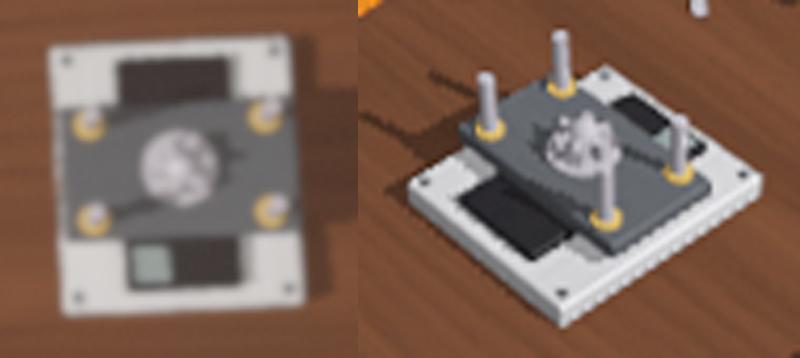

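The pillars and plate agree: the jig centre is at (0.532, -0.193), yaw about 0.8°. Next I'll measure the nut's fin phase and the spanner pose more precisely.

```bash
cat > spn.py <<'E'
from h import *
from scipy.optimize import least_squares
def spanner(n,box,thr=90,zr=(-.005,.03)):
    f=grab(n);P=cloud(f);g=f['img'].min(-1)
    v,u=np.mgrid[:480,:640]
    m=(u>box[0])&(u<box[1])&(v>box[2])&(v<box[3])&(g>thr)&(P[...,2]>zr[0])&(P[...,2]<zr[1])
    m=cv2.morphologyEx(m.astype(np.uint8),cv2.MORPH_OPEN,np.ones((2,2)))
    return m>0,P,f
def sdf(q,x):
    c,s=np.cos(x[2]),np.sin(x[2]); d=q-x[:2]; a=d@[c,s]; b=d@[-s,c]
    ring=abs(np.hypot(a,b)-.0215)-.0055; h=np.maximum(abs(a+.093)-.069,abs(b)-.006)
    return np.maximum(np.minimum(ring,h),-.001)
def project(f,m,z):  # pixels to plane z
    v,u=np.nonzero(m); r=np.c_[(u-f['cx'])/f['f'],(v-f['cy'])/f['f'],np.ones(len(u))]@f['wc'][:3,:3].T; o=f['wc'][:3,3]
    return (o+r*((z-o[2])/r[:,2])[:,None])[:,:2]
def fit(q,x0):
    def cost(x): return np.r_[np.maximum(sdf(q,x),-.0005)]
    best=least_squares(cost,x0,x_scale=[.01,.01,.1],diff_step=1e-3,loss='soft_l1',f_scale=.002); return best
E
python3 - <<'E'
from spn import *
for n,b in (('top',(195,275,160,262)),('scene',(312,400,282,350))):
    m,P,f=spanner(n,b); q=project(f,m,.015)
    r=fit(q,[.620,.126,0]); x=r.x; d=q-x[:2]; a=d@[np.cos(x[2]),np.sin(x[2])]
    print(n,x[:2].round(4),np.degrees(x[2]).round(2),r.cost*1e6,'extent',a.min().round(4),a.max().round(4),len(q))
# nut phase
C=np.array([.5323,-.1933])
for n in('top','scene'):
    acc=[]
    for k in range(6):
        f=grab(n);P=cloud(f);d=P[...,:2]-C;r=np.hypot(d[...,0],d[...,1]);th=np.degrees(np.arctan2(d[...,1],d[...,0]))%60
        m=(r<.03)&(P[...,2]>.035)&(P[...,2]<.072); acc.append(np.c_[P[m],r[m],th[m],f['img'][m].mean(-1)])
    A=np.concatenate(acc)
    for lo,hi in((.012,.015),(.015,.018),(.018,.021)):
        B=A[(A[:,3]>lo)&(A[:,3]<hi)]
        print(n,lo,[(int(t),len(b),round(1e3*float(b[:,2].mean()),1),int(b[:,5].mean())) for t in range(0,60,10) for b in [B[(B[:,4]>=t)&(B[:,4]<t+10)]] if len(b)])
E
```

```text
top [0.658  0.1214] 0.6 141.8187796221242 extent -0.1603 0.0257 530
scene [0.6594 0.1328] 0.86 233.5030729979295 extent -0.1627 0.0276 636
top 0.012 [(0, 16, 44.2, 179), (10, 38, 49.0, 168), (20, 37, 53.8, 167), (30, 37, 56.9, 171), (40, 48, 56.9, 172), (50, 23, 50.7, 176)]
top 0.015 [(0, 44, 45.4, 165), (10, 41, 44.7, 169), (20, 54, 52.3, 170), (30, 65, 53.7, 169), (40, 53, 52.7, 171), (50, 39, 48.0, 170)]
top 0.018 [(0, 55, 45.4, 164), (10, 46, 43.8, 160), (20, 53, 45.5, 160), (30, 46, 49.1, 159), (40, 52, 48.4, 164), (50, 42, 44.5, 160)]
scene 0.012 [(0, 19, 48.7, 160), (10, 7, 46.1, 158), (20, 39, 52.1, 151), (30, 67, 53.3, 160), (40, 50, 53.8, 157), (50, 24, 50.5, 168)]
scene 0.015 [(0, 10, 44.2, 187), (10, 22, 44.5, 171), (20, 42, 51.3, 154), (30, 82, 51.4, 160), (40, 66, 52.9, 161), (50, 19, 49.8, 173)]
scene 0.018 [(0, 40, 43.7, 178), (10, 22, 43.9, 163), (20, 33, 46.7, 156), (30, 44, 49.0, 141), (40, 37, 48.6, 156), (50, 26, 43.6, 176)]
```

Run:
```python
from spn import *
for n,b in (('top',(195,275,160,262)),('scene',(312,400,282,350))):
    m,P,f=spanner(n,b,zr=(.0115,.02)); q=P[m][:,:2]
    r=fit(q,[.655,.124,0]); x=r.x; d=q-x[:2]; a=d@[np.cos(x[2]),np.sin(x[2])];bb=d@[-np.sin(x[2]),np.cos(x[2])]
    h=q[(a<-.04)&(a>-.15)]; p=np.polyfit(h[:,0],h[:,1],1)
    print(n,x[:2].round(4),np.degrees(x[2]).round(2),r.cost*1e6,'extent',a.min().round(4),a.max().round(4),len(q),'ring b',bb[a>-.02].min(),bb[a>-.02].max(),'line deg',np.degrees(p[0]).round(2),'y at .555',np.polyval(p,.555).round(4))
C=np.array([.5323,-.1933])
for n in('top','scene'):
    A=[]
    for k in range(6):
        f=grab(n);P=cloud(f);d=P[...,:2]-C;r=np.hypot(d[...,0],d[...,1]);m=(r<.019)&(r>.0125)&(P[...,2]>.035)&(P[...,2]<.07); A.append(np.c_[d[m],P[m][:,2]])
    A=np.concatenate(A);th=np.arctan2(A[:,1],A[:,0])
    best=[]
    for dx in np.arange(-.003,.0031,.001):
      for dy in np.arange(-.003,.0031,.001):
        d=A[:,:2]-[dx,dy]
        for ph in range(0,60,2):
            inn=np.zeros(len(d),bool)
            for k in range(6):
                t=np.radians(ph+60*k); a=d@[np.cos(t),np.sin(t)]; b=d@[-np.sin(t),np.cos(t)]; inn|=(abs(b)<.00325)&(a>0)&(a<.018)
            inn|=np.hypot(*d.T)<.011
            best.append((np.mean((A[:,2]-np.where(inn,.058,.045))**2),ph,round(dx,4),round(dy,4)))
    best.sort(); print(n,best[:5])
```

```text
Traceback (most recent call last):
  File "spn.py", line 18, in fit
    best=least_squares(cost,x0,x_scale=[.01,.01,.1],diff_step=1e-3,loss='soft_l1',f_scale=.002); return best
ValueError: Residuals are not finite in the initial point.
```

```bash
sed -i 's/MORPH_OPEN,np.ones((2,2)))/MORPH_OPEN,np.ones((2,2)))*m/' spn.py
python3 - <<'E'
from spn import *
for n,b in (('top',(195,275,160,262)),('scene',(312,400,282,350))):
    m,P,f=spanner(n,b,zr=(.0115,.02)); q=P[m][:,:2]
    r=fit(q,[.655,.124,0]); x=r.x; d=q-x[:2]; a=d@[np.cos(x[2]),np.sin(x[2])];bb=d@[-np.sin(x[2]),np.cos(x[2])]
    h=q[(a<-.04)&(a>-.15)]; p=np.polyfit(h[:,0],h[:,1],1)
    print(n,x[:2].round(4),np.degrees(x[2]).round(2),r.cost*1e6,'extent',a.min().round(4),a.max().round(4),len(q),'ring b',bb[a>-.02].min(),bb[a>-.02].max(),'line deg',np.degrees(p[0]).round(2),'y at .555',np.polyval(p,.555).round(4))
C=np.array([.5323,-.1933])
for n in('top','scene'):
    A=[]
    for k in range(6):
        f=grab(n);P=cloud(f);d=P[...,:2]-C;r=np.hypot(d[...,0],d[...,1]);m=(r<.019)&(r>.0125)&(P[...,2]>.035)&(P[...,2]<.07); A.append(np.c_[d[m],P[m][:,2]])
    A=np.concatenate(A);th=np.arctan2(A[:,1],A[:,0])
    best=[]
    for dx in np.arange(-.003,.0031,.001):
      for dy in np.arange(-.003,.0031,.001):
        d=A[:,:2]-[dx,dy]
        for ph in range(0,60,2):
            inn=np.zeros(len(d),bool)
            for k in range(6):
                t=np.radians(ph+60*k); a=d@[np.cos(t),np.sin(t)]; b=d@[-np.sin(t),np.cos(t)]; inn|=(abs(b)<.00325)&(a>0)&(a<.018)
            inn|=np.hypot(*d.T)<.011
            best.append((np.mean((A[:,2]-np.where(inn,.058,.045))**2),ph,round(dx,4),round(dy,4)))
    best.sort(); print(n,best[:5])
E
```

```text
top [0.6565 0.1234] -0.29 14.561761327447202 extent -0.1558 0.024 127 ring b -0.023310328923301243 0.023055529263484916 line deg 0.34 y at .555 0.1219
scene [0.6584 0.1274] 1.34 34.58210909394161 extent -0.1565 0.024 277 ring b -0.022425175178375695 0.023148881564689652 line deg 0.31 y at .555 0.1275
top [(np.float64(2.719095505035268e-05), 36, np.float64(0.002), np.float64(-0.002)), (np.float64(2.885834391863638e-05), 36, np.float64(0.001), np.float64(-0.001)), (np.float64(2.9571864312311116e-05), 38, np.float64(0.001), np.float64(-0.002)), (np.float64(2.9684571256347387e-05), 36, np.float64(0.001), np.float64(-0.002)), (np.float64(2.997519502004852e-05), 34, np.float64(0.002), np.float64(-0.002))]
scene [(np.float64(4.9531858689583635e-05), 36, np.float64(-0.002), np.float64(-0.001)), (np.float64(5.015452516887211e-05), 32, np.float64(-0.003), np.float64(-0.001)), (np.float64(5.034845330658309e-05), 34, np.float64(-0.002), np.float64(-0.001)), (np.float64(5.044702386756869e-05), 38, np.float64(-0.002), np.float64(-0.001)), (np.float64(5.069945170613247e-05), 36, np.float64(-0.001), np.float64(-0.001))]
```

Both cameras put a fin at about 36° (mod 60), so I'll first seat the spanner with its handle at 216°. Spanner: ring at about (0.6575, 0.125), yaw about 0.4°, so the grip point is about (0.5525, 0.1245). Now moving over it.

```bash
python3 -m jog '[{"slide":[0.5,1,0],"turn":-0.046,"jaw":0},{"slide":[0.5,1,0],"turn":-0.046,"jaw":0},{"slide":[0.5,1,0],"turn":-0.046,"jaw":0},{"slide":[0.5,1,0],"turn":-0.046,"jaw":0},{"slide":[0.5,1,0],"turn":-0.046,"jaw":0}]'
python3 -m jog '[{"slide":[0.5,1,0],"turn":0,"jaw":0.3},{"slide":[0.5,1,0],"turn":0,"jaw":0.3},{"slide":[0.5,1,0],"turn":0,"jaw":0.3},{"slide":[0.5,1,0],"turn":0,"jaw":0.3},{"slide":[0.5,1,0],"turn":0,"jaw":0.3}]'
python3 -m jog '[{"slide":[0.484,0.89,-0.3],"turn":0,"jaw":0.5},{"slide":[0.484,0.89,-0.3],"turn":0,"jaw":0.5},{"slide":[0.484,0.89,-0.3],"turn":0,"jaw":0.5},{"slide":[0.484,0.89,-0.3],"turn":0,"jaw":0.5},{"slide":[0.484,0.89,-0.3],"turn":0,"jaw":0.5}]'
```

```text
t: 2.28
eef_pos: [0.3076, -0.3454, 0.3041]
eef_rot: [180.0, -0.0, 0.5]
wrist_force: [1.1, -0.2, -0.3]
opening: 0.0854
grip_force: 0.0
t: 2.9
eef_pos: [0.4324, -0.0953, 0.3042]
eef_rot: [-180.0, -0.1, 0.5]
wrist_force: [0.7, -1.0, 0.1]
opening: 0.0595
grip_force: 0.0
t: 3.52
eef_pos: [0.5527, 0.1275, 0.2271]
eef_rot: [-180.0, 0.1, 0.5]
wrist_force: [-0.2, -1.0, -0.3]
opening: 0.0424
grip_force: 0.0
```

```bash
python3 -m jog '[{"slide":[0,-0.012,-0.25],"turn":0,"jaw":0.5},{"slide":[0,-0.012,-0.45],"turn":0,"jaw":0.5},{"slide":[0,-0.012,-0.592],"turn":0,"jaw":0.5},{"slide":[0,-0.012,-0.592],"turn":0,"jaw":0.9},{"slide":[0,-0.012,-0.592],"turn":0,"jaw":1}]' 90
python3 -m jog '[{"slide":[0,0,0],"turn":0,"jaw":1},{"slide":[0,0,0],"turn":0,"jaw":1},{"slide":[0,0,0],"turn":0,"jaw":1},{"slide":[0,0,0],"turn":0,"jaw":1}]' 90
```

```text
t: 4.15
eef_pos: [0.5536, 0.1212, 0.0826]
eef_rot: [-180.0, -0.1, 0.3]
wrist_force: [0.8, -0.1, -0.6]
opening: 0.0083
grip_force: 91.2
t: 4.65
eef_pos: [0.5535, 0.1215, 0.0822]
eef_rot: [-180.0, -0.1, 0.3]
wrist_force: [-0.5, -0.8, 6.5]
opening: 0.0083
grip_force: 89.1
```

```bash
python3 -m jog '[{"slide":[0,0,0.1],"turn":0,"jaw":1},{"slide":[0,0,0.3],"turn":0,"jaw":1},{"slide":[0,0,0.4],"turn":0,"jaw":1},{"slide":[0,0,0.4],"turn":0,"jaw":1}]' 90
python3 - <<'E'
from h import *
f=grab('scene'); s=arm.observe(); print(s['eef_pos'],s['eef_rot'],s['wrist_force'],s['torque'])
p=pix(f,[.6,.125,.1]).astype(int); print(p)
c=f['img'][max(p[1]-90,0):p[1]+70,p[0]-90:p[0]+110]; cv2.imwrite('pics/c2.png',cv2.resize(c,None,fx=3.5,fy=3.5,interpolation=cv2.INTER_CUBIC))
E
```

```text
t: 5.15
eef_pos: [0.554, 0.1216, 0.1832]
eef_rot: [-180.0, -0.3, 0.3]
wrist_force: [0.3, 0.1, -1.1]
opening: 0.0082
grip_force: 88.3
[0.55275116 0.12152143 0.18110302] [-1.79994534e+02 -6.92277120e-02  3.35413990e-01] [-0.11733228 -1.2773961  -2.02876799] [-0.05548093  0.09587763  0.02477444]
[359 290]
```

View pics/c2.png

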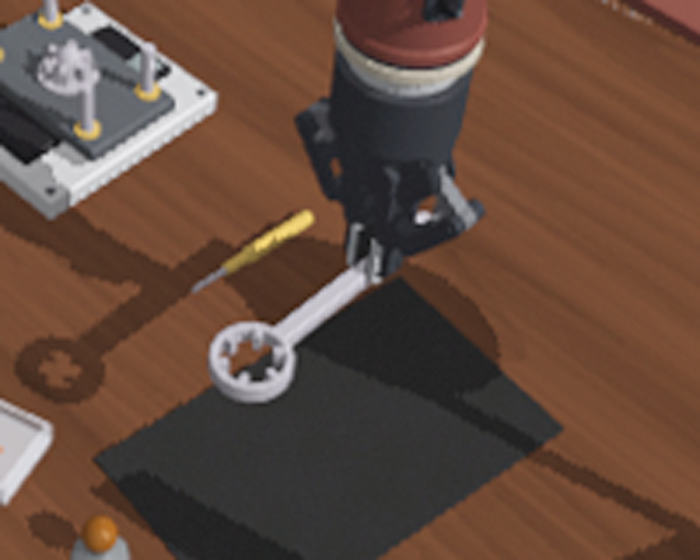

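The spanner is lifted and held in the fingers, with the ring at crop (252,360) in front. Now I'll measure the ring's centre and tilt relative to the tool.

```bash
cat > ring.py <<'E'
from spn import *
def ring(verbose=True):
    s=arm.observe(); T=s['eef_pos']; yaw=np.radians(s['eef_rot'][2]); h=np.array([np.cos(yaw),np.sin(yaw)]); out=[]
    for n in('top','scene'):
        Q=[]
        for k in range(4):
            f=grab(n);P=cloud(f);g=f['img'].min(-1); d=P[...,:2]-T[:2]; a=d@h; b=d@[-h[1],h[0]]
            m=(a>.04)&(a<.14)&(abs(b)<.035)&(abs(P[...,2]-(T[2]-.068))<.02)&(g>80)
            Q.append(np.c_[a[m],b[m],P[m][:,2]])
        Q=np.concatenate(Q); R=Q[(Q[:,0]>.077)]
        r=least_squares(lambda x:np.r_[np.maximum(abs(np.hypot(R[:,0]-x[0],R[:,1]-x[1])-.0215)-.0035,0)],[.105,0],loss='soft_l1',f_scale=.002)
        c=r.x
        lo=np.hypot(R[:,0]-c[0],R[:,1]-c[1])
        A=np.c_[Q[:,0]-.1,np.ones(len(Q))]; top=Q
        for _ in range(5):
            p=np.linalg.lstsq(np.c_[top[:,0]-.105,np.ones(len(top))],top[:,2],rcond=None)[0]
            res=Q[:,2]-p[0]*(Q[:,0]-.105)-p[1]; top=Q[(res>-.004)&(res<.006)]
        print(n,'ring a,b',c.round(4),'slope deg',np.degrees(p[0]).round(2),'top z rel TCP at ring',(p[1]-T[2]).round(4),'medians: ring',np.median(R[:,2]-T[2]).round(4),'handle',np.median(Q[Q[:,0]<.07][:,2]-T[2]).round(4),len(R)); out.append(c)
    print('TCP',T.round(4),s['eef_rot'].round(2),'F',s['wrist_force'].round(1),'M',s['torque'].round(2)); return np.mean(out,0)
E
python3 -c "
from ring import *; ring()"
```

```text
top ring a,b [0.105 0.   ] slope deg 8.38 top z rel TCP at ring -0.0693 medians: ring -0.0694 handle nan 20
scene ring a,b [0.104 0.003] slope deg -1.2 top z rel TCP at ring -0.0712 medians: ring -0.072 handle -0.0705 1233
TCP [0.5528 0.1215 0.1811] [-1.7999e+02 -7.0000e-02  3.4000e-01] F [-0.1 -1.3 -2. ] M [-0.06  0.1   0.02]
  return _methods._mean(a, axis=axis, dtype=dtype,
  ret = ret.dtype.type(ret / rcount)
```

The grip is shallow: the spanner's top is 70 mm ahead of the TCP, so only about 3–6 mm of it is in the fingers. I'll set it back down, regrip about 4.5 mm deeper, and lift again.

```bash
python3 -m jog '[{"slide":[0,0,-0.2],"turn":0,"jaw":1},{"slide":[0,0,-0.36],"turn":0,"jaw":1},{"slide":[0,0,-0.396],"turn":0,"jaw":1},{"slide":[0,0,-0.402],"turn":0,"jaw":1},{"slide":[0,0,-0.402],"turn":0,"jaw":1}]' 90
python3 -m jog '[{"slide":[0,0,0],"turn":0,"jaw":0.65},{"slide":[0,0,0],"turn":0,"jaw":0.65},{"slide":[0,0,-0.016],"turn":0,"jaw":0.65},{"slide":[0,0,-0.016],"turn":0,"jaw":0.65}]' 90
python3 -m jog '[{"slide":[0,0,0],"turn":0,"jaw":1},{"slide":[0,0,0],"turn":0,"jaw":1},{"slide":[0,0,0],"turn":0,"jaw":1},{"slide":[0,0,0],"turn":0,"jaw":1}]' 90
```

```text
t: 6.22
eef_pos: [0.5507, 0.1213, 0.0821]
eef_rot: [179.9, 0.4, 0.4]
wrist_force: [-15.6, -2.8, 21.0]
opening: 0.0083
grip_force: 91.3
t: 6.72
eef_pos: [0.5523, 0.1214, 0.0758]
eef_rot: [180.0, 0.1, 0.3]
wrist_force: [0.0, 0.1, -0.2]
opening: 0.0297
grip_force: 0.0
t: 7.22
eef_pos: [0.5526, 0.1215, 0.0765]
eef_rot: [-180.0, -0.0, 0.3]
wrist_force: [-0.2, 0.0, 1.7]
opening: 0.0093
grip_force: 89.1
```

```bash
python3 -m jog '[{"slide":[0,0,0.2],"turn":0,"jaw":1},{"slide":[0,0,0.4],"turn":0,"jaw":1},{"slide":[0,0,0.5],"turn":0,"jaw":1},{"slide":[0,0,0.5],"turn":0,"jaw":1}]' 90
python3 -c "
from ring import *; ring()" 2>/dev/null
python3 -m jog '[{"slide":[-0.1,-0.2,0],"turn":0.02,"jaw":1},{"slide":[-0.2,-0.4,0],"turn":0.04,"jaw":1},{"slide":[-0.3,-0.6,0],"turn":0.06,"jaw":1},{"slide":[-0.4,-0.8,0],"turn":0.08,"jaw":1},{"slide":[-0.421,-1,0],"turn":0.099,"jaw":1}]' 90
python3 -m jog '[{"slide":[0,-0.2,0],"turn":0,"jaw":1},{"slide":[0,-0.4,0],"turn":0,"jaw":1},{"slide":[0,-0.506,0],"turn":0,"jaw":1},{"slide":[0,-0.506,0],"turn":0,"jaw":1},{"slide":[0,-0.506,0],"turn":0,"jaw":1}]' 90
python3 - <<'E' 2>/dev/null
from ring import *
ring()
fs=grab('scene');ft=grab('top')
p=pix(fs,[.5,-.21,.1]).astype(int);q=pix(ft,[.5,-.21,.1]).astype(int)
a=cv2.resize(fs['img'][p[1]-60:p[1]+60,p[0]-65:p[0]+65],None,fx=3,fy=3,interpolation=2)
b=cv2.resize(ft['img'][q[1]-60:q[1]+60,q[0]-65:q[0]+65],None,fx=3,fy=3,interpolation=2)
cv2.imwrite('pics/c3.png',np.hstack([a,b]))
E
```

```text
t: 7.72
eef_pos: [0.5539, 0.1216, 0.2036]
eef_rot: [-180.0, -0.3, 0.3]
wrist_force: [0.6, 0.0, -2.2]
opening: 0.0092
grip_force: 88.7
top ring a,b [0.105 0.   ] slope deg 6.1 top z rel TCP at ring -0.064 medians: ring -0.0643 handle nan 25
scene ring a,b [0.1019 0.0025] slope deg -0.86 top z rel TCP at ring -0.0672 medians: ring -0.0681 handle -0.0667 1273
TCP [0.5539 0.1216 0.2036] [-179.98   -0.27    0.33] F [ 0.6  0.  -2.2] M [0.03 0.08 0.02]
t: 8.75
eef_pos: [0.4458, -0.1296, 0.201]
eef_rot: [-180.0, 0.0, 36.2]
wrist_force: [1.2, -0.4, -1.4]
opening: 0.0091
grip_force: 88.7
t: 9.38
eef_pos: [0.4471, -0.2544, 0.2008]
eef_rot: [-179.9, 0.0, 36.0]
wrist_force: [0.2, 0.3, -1.3]
opening: 0.0093
grip_force: 88.8
top ring a,b [0.1051 0.0008] slope deg 1.09 top z rel TCP at ring -0.0605 medians: ring -0.0616 handle -0.0621 708
scene ring a,b [0.1064 0.0025] slope deg -1.04 top z rel TCP at ring -0.0623 medians: ring -0.0638 handle -0.0615 882
TCP [ 0.4471 -0.2544  0.2008] [-1.7992e+02  1.0000e-02  3.5960e+01] F [ 0.2  0.3 -1.3] M [-0.05  0.04  0.05]
```

View pics/c3.png

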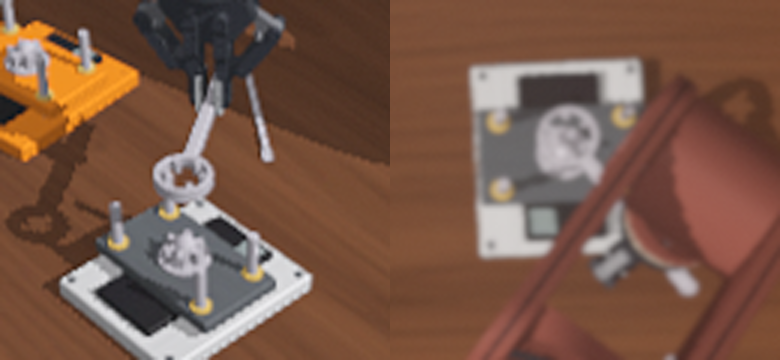

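The ring is level and about 105 mm ahead of the TCP. It sits about 2 mm to +y of the nut axis, so I'll correct that and come down to just above the fins.

```bash
python3 -m jog '[{"slide":[0.002,-0.008,-0.12],"turn":0,"jaw":1},{"slide":[0.002,-0.008,-0.22],"turn":0,"jaw":1},{"slide":[0.002,-0.008,-0.26],"turn":0,"jaw":1},{"slide":[0.002,-0.008,-0.26],"turn":0,"jaw":1}]' 90
python3 - <<'E' 2>/dev/null
from ring import *
ring()
fs=grab('scene');ft=grab('top')
p=pix(fs,[.53,-.19,.06]).astype(int);q=pix(ft,[.53,-.19,.06]).astype(int)
a=cv2.resize(fs['img'][p[1]-40:p[1]+40,p[0]-40:p[0]+40],None,fx=5,fy=5,interpolation=2)
b=cv2.resize(ft['img'][q[1]-40:q[1]+40,q[0]-40:q[0]+40],None,fx=5,fy=5,interpolation=2)
cv2.imwrite('pics/c4.png',np.hstack([a,b]))
E
```

```text
t: 10.38
eef_pos: [0.4476, -0.2568, 0.136]
eef_rot: [-179.9, 0.0, 36.0]
wrist_force: [0.3, 0.8, -1.6]
opening: 0.0093
grip_force: 88.8
top ring a,b [ 0.1056 -0.0011] slope deg -0.85 top z rel TCP at ring -0.0609 medians: ring -0.0648 handle -0.06 1128
scene ring a,b [0.1063 0.0014] slope deg -1.84 top z rel TCP at ring -0.0612 medians: ring -0.0642 handle -0.0614 998
TCP [ 0.4476 -0.2568  0.136 ] [-1.7992e+02  2.0000e-02  3.5970e+01] F [ 0.3  0.8 -1.6] M [-0.06  0.04 -0.05]
```

View pics/c4.png

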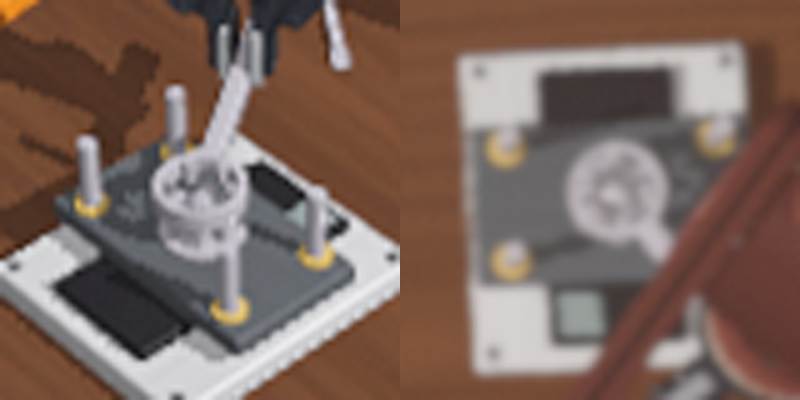

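The ring is concentric with the nut in both views. Now lowering gently and watching the force.

```bash
python3 -m jog '[{"slide":[0,0,-0.012],"turn":0,"jaw":1},{"slide":[0,0,-0.024],"turn":0,"jaw":1},{"slide":[0,0,-0.030],"turn":0,"jaw":1},{"slide":[0,0,-0.030],"turn":0,"jaw":1}]' 90
```

```text
t: 11.38
eef_pos: [0.4477, -0.2569, 0.1286]
eef_rot: [-180.0, 0.0, 36.0]
wrist_force: [0.1, 0.2, -1.8]
opening: 0.0095
grip_force: 88.8
```

```bash
python3 -m jog '[{"slide":[0,0,-0.016],"turn":0,"jaw":1},{"slide":[0,0,-0.030],"turn":0,"jaw":1},{"slide":[0,0,-0.038],"turn":0,"jaw":1},{"slide":[0,0,-0.038],"turn":0,"jaw":1}]' 90; python3 -m jog '[{"slide":[0,0,-0.004],"turn":0,"jaw":1},{"slide":[0,0,-0.004],"turn":0,"jaw":1}]' 90
```

```text
t: 11.88
eef_pos: [0.4477, -0.2569, 0.1191]
eef_rot: [-180.0, 0.0, 36.0]
wrist_force: [-0.6, -0.3, -1.9]
opening: 0.0093
grip_force: 88.8
t: 12.12
eef_pos: [0.4479, -0.257, 0.1184]
eef_rot: [180.0, -0.0, 36.0]
wrist_force: [0.3, 1.3, -2.1]
opening: 0.0092
grip_force: 88.8
```

Seated with no side load. I'll work out the arc shifts for clockwise swings, 5° per row.

```bash
cat > arc.py <<'E'
import numpy as np,sys
r=.105
def rows(a,b,n):
    p=lambda t:-r*np.array([np.cos(np.radians(t)),np.sin(np.radians(t))])
    for t in np.linspace(a,b,n+1)[1:]: d=(p(t)-p(a))/.25; print(f'yaw {t:6.1f} slide [{d[0]:.3f},{d[1]:.3f}] turn {(t-a)/360:.4f}')
a=list(map(float,sys.argv[1:])); rows(a[0],a[1],int(a[2]))
E
for s in "36 11 5" "11 -14 5" "-14 -38 5"; do echo; python3 arc.py $s;done
cat > tq.py <<'E'
from h import *
C=np.array([.5328,-.1953])
s=arm.observe();T=s['eef_pos'];F=s['wrist_force'];d=T[:2]-C
print('yaw',s['eef_rot'][2].round(2),'r',np.hypot(*d).round(4),'ang',(np.degrees(np.arctan2(d[1],d[0]))%360).round(2),'F',F.round(1),'Mz',s['torque'].round(2),'nut tq(FxR)',(d[0]*F[1]-d[1]*F[0]).round(2),'+M',(d[0]*F[1]-d[1]*F[0]+s['torque'][2]).round(2),'z',T[2].round(4))
E
python3 tq.py
```

```text
yaw   31.0 slide [-0.020,0.031] turn -0.0139
yaw   26.0 slide [-0.038,0.063] turn -0.0278
yaw   21.0 slide [-0.052,0.096] turn -0.0417
yaw   16.0 slide [-0.064,0.131] turn -0.0556
yaw   11.0 slide [-0.072,0.167] turn -0.0694

yaw    6.0 slide [-0.005,0.036] turn -0.0139
yaw    1.0 slide [-0.008,0.073] turn -0.0278
yaw   -4.0 slide [-0.007,0.109] turn -0.0417
yaw   -9.0 slide [-0.003,0.146] turn -0.0556
yaw  -14.0 slide [0.005,0.182] turn -0.0694

yaw  -18.8 slide [0.010,0.034] turn -0.0133
yaw  -23.6 slide [0.023,0.067] turn -0.0267
yaw  -28.4 slide [0.038,0.098] turn -0.0400
yaw  -33.2 slide [0.056,0.128] turn -0.0533
yaw  -38.0 slide [0.077,0.157] turn -0.0667
yaw 35.97 r 0.105 ang 216.01 F [ 0.3  1.3 -2.1] Mz [-0.04  0.01 -0.  ] nut tq(FxR) -0.09 +M -0.09 z 0.1184
```

```bash
python3 -m jog '[{"slide":[-0.020,0.031,0],"turn":-0.0139,"jaw":1},{"slide":[-0.038,0.063,0],"turn":-0.0278,"jaw":1},{"slide":[-0.052,0.096,0],"turn":-0.0417,"jaw":1},{"slide":[-0.064,0.131,0],"turn":-0.0556,"jaw":1},{"slide":[-0.072,0.167,0],"turn":-0.0694,"jaw":1}]' 100; python3 tq.py
```

```text
t: 12.75
eef_pos: [0.4294, -0.2158, 0.1186]
eef_rot: [179.9, 0.1, 10.8]
wrist_force: [-2.3, -3.0, -2.4]
opening: 0.0084
grip_force: 102.3
yaw 10.84 r 0.1054 ang 191.21 F [-2.3 -3.  -2.4] Mz [-0.59  0.38  0.08] nut tq(FxR) 0.26 +M 0.34 z 0.1186
```

The drag reads about 0.3 N m, so the nut is turning. Continuing the swing.

```bash
python3 -m jog '[{"slide":[-0.005,0.036,0],"turn":-0.0139,"jaw":1},{"slide":[-0.008,0.073,0],"turn":-0.0278,"jaw":1},{"slide":[-0.007,0.109,0],"turn":-0.0417,"jaw":1},{"slide":[-0.003,0.146,0],"turn":-0.0556,"jaw":1},{"slide":[0.005,0.182,0],"turn":-0.0694,"jaw":1}]' 100; python3 tq.py
python3 -m jog '[{"slide":[0.010,0.034,0],"turn":-0.0133,"jaw":1},{"slide":[0.023,0.067,0],"turn":-0.0267,"jaw":1},{"slide":[0.038,0.098,0],"turn":-0.04,"jaw":1},{"slide":[0.056,0.128,0],"turn":-0.0533,"jaw":1},{"slide":[0.077,0.157,0],"turn":-0.0667,"jaw":1}]' 100; python3 tq.py
for s in "-38 -31 2" "-31 14 5" "14 21 2"; do echo; python3 arc.py $s;done
```

```text
t: 13.38
eef_pos: [0.4306, -0.1702, 0.1185]
eef_rot: [179.9, 0.0, -14.2]
wrist_force: [-2.6, -4.7, -2.1]
opening: 0.0088
grip_force: 102.3
yaw -14.16 r 0.1052 ang 166.18 F [-2.6 -4.7 -2.1] Mz [-0.65  0.43 -0.1 ] nut tq(FxR) 0.54 +M 0.45 z 0.1185
t: 14.0
eef_pos: [0.4499, -0.131, 0.1184]
eef_rot: [179.9, 0.0, -38.2]
wrist_force: [-3.2, -5.1, -0.9]
opening: 0.0085
grip_force: 102.3
yaw -38.18 r 0.1049 ang 142.21 F [-3.2 -5.1 -0.9] Mz [-0.79  0.51 -0.21] nut tq(FxR) 0.63 +M 0.42 z 0.1184

yaw  -34.5 slide [-0.015,-0.021] turn 0.0097
yaw  -31.0 slide [-0.029,-0.042] turn 0.0194

yaw  -22.0 slide [-0.029,-0.059] turn 0.0250
yaw  -13.0 slide [-0.049,-0.122] turn 0.0500
yaw   -4.0 slide [-0.059,-0.187] turn 0.0750
yaw    5.0 slide [-0.058,-0.253] turn 0.1000
yaw   14.0 slide [-0.048,-0.318] turn 0.1250

yaw   17.5 slide [0.007,-0.025] turn 0.0097
yaw   21.0 slide [0.015,-0.049] turn 0.0194
```

About 67° done (nut fin now near 149°, with tooth play). Backing off the play, lifting 19 mm, and swinging back 60° to yaw 29.

```bash
python3 -m jog '[{"slide":[-0.015,-0.021,0],"turn":0.0097,"jaw":1},{"slide":[-0.029,-0.042,0],"turn":0.0194,"jaw":1},{"slide":[-0.029,-0.042,0],"turn":0.0194,"jaw":1},{"slide":[-0.029,-0.042,0.04],"turn":0.0194,"jaw":1},{"slide":[-0.029,-0.042,0.078],"turn":0.0194,"jaw":1}]' 100; python3 tq.py
python3 -m jog '[{"slide":[0,0,0],"turn":0,"jaw":1},{"slide":[0,0,0],"turn":0,"jaw":1}]' 100; python3 tq.py
python3 - <<'E'
from ring import *
ring()
fs=grab('scene')
p=pix(fs,[.53,-.19,.06]).astype(int)
cv2.imwrite('pics/c5.png',cv2.resize(fs['img'][p[1]-40:p[1]+40,p[0]-40:p[0]+40],None,fx=6,fy=6,interpolation=2))
E
```

```text
t: 14.62
eef_pos: [0.4434, -0.141, 0.1388]
eef_rot: [-180.0, -0.0, -31.1]
wrist_force: [0.7, -0.5, -2.7]
opening: 0.009
grip_force: 102.3
yaw -31.05 r 0.1046 ang 148.71 F [ 0.7 -0.5 -2.7] Mz [0.   0.07 0.01] nut tq(FxR) 0.0 +M 0.01 z 0.1388
t: 14.88
eef_pos: [0.4432, -0.141, 0.1381]
eef_rot: [-180.0, -0.0, -31.0]
wrist_force: [0.1, 0.2, -1.4]
opening: 0.0087
grip_force: 102.3
yaw -31.03 r 0.1048 ang 148.78 F [ 0.1  0.2 -1.4] Mz [ 0.07  0.1  -0.03] nut tq(FxR) -0.03 +M -0.06 z 0.1381
top ring a,b [0.0974 0.0026] slope deg 18.85 top z rel TCP at ring -0.0676 medians: ring -0.0676 handle nan 702
scene ring a,b [0.1023 0.0042] slope deg -0.74 top z rel TCP at ring -0.0633 medians: ring -0.0658 handle -0.0643 965
TCP [ 0.4432 -0.141   0.1381] [-1.800e+02 -3.000e-02 -3.103e+01] F [ 0.1  0.2 -1.4] M [ 0.07  0.1  -0.03]
  return _methods._mean(a, axis=axis, dtype=dtype,
  ret = ret.dtype.type(ret / rcount)
```

View pics/c5.png

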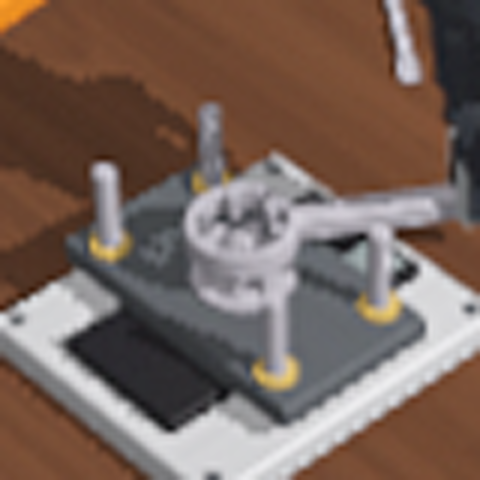

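Lifted off cleanly: the ring is above the nut at crop (243,235). Swinging back 60° and lowering again.

```bash
python3 -m jog '[{"slide":[-0.029,-0.059,0],"turn":0.025,"jaw":1},{"slide":[-0.049,-0.122,0],"turn":0.05,"jaw":1},{"slide":[-0.059,-0.187,0],"turn":0.075,"jaw":1},{"slide":[-0.058,-0.253,0],"turn":0.1,"jaw":1},{"slide":[-0.048,-0.318,0],"turn":0.125,"jaw":1}]' 100
python3 -m jog '[{"slide":[0.016,-0.052,0],"turn":0.0208,"jaw":1},{"slide":[0.040,-0.102,0],"turn":0.0417,"jaw":1},{"slide":[0.040,-0.102,0],"turn":0.0417,"jaw":1},{"slide":[0.040,-0.102,-0.02],"turn":0.0417,"jaw":1},{"slide":[0.040,-0.102,-0.03],"turn":0.0417,"jaw":1}]' 100;python3 tq.py
python3 -m jog '[{"slide":[0,0,-0.012],"turn":0,"jaw":1},{"slide":[0,0,-0.012],"turn":0,"jaw":1}]' 100; python3 tq.py
```

```text
t: 15.95
eef_pos: [0.431, -0.2211, 0.1379]
eef_rot: [-180.0, 0.0, 14.3]
wrist_force: [0.2, 0.3, -2.2]
opening: 0.0089
grip_force: 102.2
t: 16.58
eef_pos: [0.4406, -0.2453, 0.1297]
eef_rot: [-179.9, 0.0, 28.9]
wrist_force: [-0.3, 0.3, -1.5]
opening: 0.0089
grip_force: 102.3
yaw 28.93 r 0.1049 ang 208.47 F [-0.3  0.3 -1.5] Mz [-0.07  0.1   0.04] nut tq(FxR) -0.05 +M -0.01 z 0.1297
t: 16.82
eef_pos: [0.4409, -0.2457, 0.127]
eef_rot: [-180.0, 0.0, 29.0]
wrist_force: [0.4, 0.1, -2.0]
opening: 0.0087
grip_force: 102.3
yaw 28.98 r 0.1048 ang 208.71 F [ 0.4  0.1 -2. ] Mz [-0.04  0.04 -0.02] nut tq(FxR) 0.01 +M -0.01 z 0.127
```

```bash
python3 -m jog '[{"slide":[0,0,-0.014],"turn":0,"jaw":1},{"slide":[0,0,-0.028],"turn":0,"jaw":1},{"slide":[0,0,-0.034],"turn":0,"jaw":1},{"slide":[0,0,-0.034],"turn":0,"jaw":1}]' 100; python3 tq.py; python3 arc.py 29 9 5; python3 arc.py 9 -8 5
```

```text
t: 17.32
eef_pos: [0.441, -0.246, 0.1187]
eef_rot: [-180.0, 0.0, 29.0]
wrist_force: [0.2, 0.6, -1.5]
opening: 0.0091
grip_force: 102.2
yaw 28.98 r 0.1049 ang 208.88 F [ 0.2  0.6 -1.5] Mz [-0.04  0.03  0.02] nut tq(FxR) -0.05 +M -0.02 z 0.1187
yaw   25.0 slide [-0.013,0.026] turn -0.0111
yaw   21.0 slide [-0.025,0.053] turn -0.0222
yaw   17.0 slide [-0.034,0.081] turn -0.0333
yaw   13.0 slide [-0.042,0.109] turn -0.0444
yaw    9.0 slide [-0.047,0.138] turn -0.0556
yaw    5.6 slide [-0.003,0.025] turn -0.0094
yaw    2.2 slide [-0.005,0.050] turn -0.0189
yaw   -1.2 slide [-0.005,0.074] turn -0.0283
yaw   -4.6 slide [-0.004,0.099] turn -0.0378
yaw   -8.0 slide [-0.001,0.124] turn -0.0472
```

```bash
cat > ok.py <<'E'
# prints torque; exits 1 if over the limit given
from h import *
import sys
C=np.array([.5328,-.1953]);s=arm.observe();T=s['eef_pos'];F=s['wrist_force'];d=T[:2]-C
fr=d[0]*F[1]-d[1]*F[0]; q=fr+s['torque'][2]
print('yaw %.2f ang %.2f fr %.2f tq %.2f F %s'%(s['eef_rot'][2],np.degrees(np.arctan2(d[1],d[0]))%360,fr,q,F.round(1)))
sys.exit(max(q,fr)>float(sys.argv[1]))
E
python3 -m jog '[{"slide":[-0.013,0.026,0],"turn":-0.0111,"jaw":1},{"slide":[-0.025,0.053,0],"turn":-0.0222,"jaw":1},{"slide":[-0.034,0.081,0],"turn":-0.0333,"jaw":1},{"slide":[-0.042,0.109,0],"turn":-0.0444,"jaw":1},{"slide":[-0.047,0.138,0],"turn":-0.0556,"jaw":1}]' 100 >/dev/null; python3 ok.py .8 &&
python3 -m jog '[{"slide":[-0.003,0.025,0],"turn":-0.0094,"jaw":1},{"slide":[-0.005,0.05,0],"turn":-0.0189,"jaw":1},{"slide":[-0.005,0.074,0],"turn":-0.0283,"jaw":1},{"slide":[-0.004,0.099,0],"turn":-0.0378,"jaw":1},{"slide":[-0.001,0.124,0],"turn":-0.0472,"jaw":1}]' 100 >/dev/null; python3 ok.py .8
python3 -m jog '[{"slide":[0,0,0],"turn":0,"jaw":1},{"slide":[0,0,0],"turn":0,"jaw":1}]' >/dev/null; python3 ok.py .8
```

```text
yaw 8.85 ang 189.18 fr 0.42 tq 0.45 F [-2.4 -4.5 -1.6]
yaw 8.85 ang 189.18 fr 0.42 tq 0.45 F [-2.4 -4.5 -1.6]
yaw 9.06 ang 189.17 fr 0.30 tq 0.19 F [-3.5 -3.5 -0.5]False
False
False
```

```bash
sed -i 's/sys.exit(max/sys.exit(int(max/; s/argv\[1\]))$/argv[1])))/' ok.py; tail -1 ok.py
python3 -m jog '[{"slide":[-0.003,0.025,0],"turn":-0.0094,"jaw":1},{"slide":[-0.005,0.05,0],"turn":-0.0189,"jaw":1},{"slide":[-0.005,0.074,0],"turn":-0.0283,"jaw":1},{"slide":[-0.004,0.099,0],"turn":-0.0378,"jaw":1},{"slide":[-0.001,0.124,0],"turn":-0.0472,"jaw":1}]' 100 >/dev/null; python3 ok.py .8
python3 -m jog '[{"slide":[0.0006,0.0036,0],"turn":-0.0014,"jaw":1}]' >/dev/null; python3 ok.py .8 &&
python3 -m jog '[{"slide":[0.0006,0.0036,0],"turn":-0.0014,"jaw":1}]' >/dev/null; python3 ok.py .8 &&
python3 -m jog '[{"slide":[0.0006,0.0036,0],"turn":-0.0014,"jaw":1}]' >/dev/null; python3 ok.py .8 &&
python3 -m jog '[{"slide":[0.0006,0.0036,0],"turn":-0.0014,"jaw":1}]' >/dev/null; python3 ok.py .8
```

```text
sys.exit(int(max(q,fr)>float(sys.argv[1])))
yaw -8.06 ang 172.24 fr 0.52 tq 0.43 F [-3.6 -4.5 -1.9]
yaw -8.46 ang 171.67 fr 0.43 tq 0.27 F [-4.3 -3.5 -0.7]
yaw -8.94 ang 171.25 fr 0.44 tq 0.39 F [-4.8 -3.5 -0.7]
yaw -9.44 ang 170.75 fr 0.43 tq 0.28 F [-4.7 -3.4 -1.1]
yaw -9.95 ang 170.26 fr 0.45 tq 0.36 F [-3.9 -3.7 -0.4]
```

```bash
time (
python3 -m jog '[{"slide":[0.0007,0.0036,0],"turn":-0.0014,"jaw":1}]' >/dev/null; python3 ok.py .8 &&
python3 -m jog '[{"slide":[0.0007,0.0036,0],"turn":-0.0014,"jaw":1}]' >/dev/null; python3 ok.py .8 &&
python3 -m jog '[{"slide":[0.0008,0.0036,0],"turn":-0.0014,"jaw":1}]' >/dev/null; python3 ok.py .8 &&
python3 -m jog '[{"slide":[0.0008,0.0036,0],"turn":-0.0014,"jaw":1}]' >/dev/null; python3 ok.py .8 &&
python3 -m jog '[{"slide":[0.0008,0.0036,0],"turn":-0.0014,"jaw":1}]' >/dev/null; python3 ok.py .8 &&
python3 -m jog '[{"slide":[0.0009,0.0036,0],"turn":-0.0014,"jaw":1}]' >/dev/null; python3 ok.py .8 &&
python3 -m jog '[{"slide":[0.0009,0.0036,0],"turn":-0.0014,"jaw":1}]' >/dev/null; python3 ok.py .8 &&
python3 -m jog '[{"slide":[0.0009,0.0036,0],"turn":-0.0014,"jaw":1}]' >/dev/null; python3 ok.py .8 &&
python3 -m jog '[{"slide":[0.0009,0.0036,0],"turn":-0.0014,"jaw":1}]' >/dev/null; python3 ok.py .8 &&
python3 -m jog '[{"slide":[0.001,0.0035,0],"turn":-0.0014,"jaw":1}]' >/dev/null; python3 ok.py .8 &&
python3 -m jog '[{"slide":[0.001,0.0035,0],"turn":-0.0014,"jaw":1}]' >/dev/null; python3 ok.py .8 &&
python3 -m jog '[{"slide":[0.001,0.0035,0],"turn":-0.0014,"jaw":1}]' >/dev/null; python3 ok.py .8 &&
python3 -m jog '[{"slide":[0.001,0.0035,0],"turn":-0.0014,"jaw":1}]' >/dev/null; python3 ok.py .8 &&
python3 -m jog '[{"slide":[0.0011,0.0035,0],"turn":-0.0014,"jaw":1}]' >/dev/null; python3 ok.py .8 &&
python3 -m jog '[{"slide":[0.0011,0.0035,0],"turn":-0.0014,"jaw":1}]' >/dev/null; python3 ok.py .8 &&
python3 -m jog '[{"slide":[0.0011,0.0035,0],"turn":-0.0014,"jaw":1}]' >/dev/null; python3 ok.py .8 )
```

```text
yaw -10.45 ang 169.76 fr 0.50 tq 0.39 F [-4.1 -4.1 -2.3]
yaw -10.96 ang 169.26 fr 0.50 tq 0.42 F [-3.7 -4.2 -1.2]
yaw -11.47 ang 168.77 fr 0.47 tq 0.36 F [-4.3 -3.7 -0.6]
yaw -11.97 ang 168.26 fr 0.37 tq 0.26 F [-3.3 -2.9 -1.4]
yaw -12.47 ang 167.76 fr 0.49 tq 0.38 F [-4.4 -3.8 -1.2]
yaw -12.97 ang 167.25 fr 0.45 tq 0.32 F [-4.  -3.4 -1. ]
yaw -13.48 ang 166.76 fr 0.49 tq 0.32 F [-4.9 -3.6  0. ]
yaw -13.99 ang 166.26 fr 0.57 tq 0.38 F [-4.2 -4.5 -1.6]
yaw -14.49 ang 165.76 fr 0.49 tq 0.34 F [-4.1 -3.8 -1.2]
yaw -15.00 ang 165.26 fr 0.45 tq 0.32 F [-4.4 -3.3 -0.8]
yaw -15.51 ang 164.76 fr 0.61 tq 0.43 F [-4.7 -4.7 -0.4]
yaw -16.00 ang 164.25 fr 0.50 tq 0.32 F [-4.5 -3.7 -1.9]
yaw -16.51 ang 163.76 fr 0.46 tq 0.36 F [-4.6 -3.2 -1.1]
yaw -17.01 ang 163.26 fr 0.55 tq 0.39 F [-5.6 -3.8 -0.9]
yaw -17.52 ang 162.76 fr 0.63 tq 0.41 F [-4.9 -4.7 -0.6]
yaw -18.02 ang 162.26 fr 0.48 tq 0.32 F [-5.1 -3.2 -0.9]
real	0m9.344s
user	0m25.890s
sys	0m0.975s
```

```bash
(
python3 -m jog '[{"slide":[0.0012,0.0035,0],"turn":-0.0014,"jaw":1}]' >/dev/null; python3 ok.py .85 &&
python3 -m jog '[{"slide":[0.0012,0.0035,0],"turn":-0.0014,"jaw":1}]' >/dev/null; python3 ok.py .85 &&
python3 -m jog '[{"slide":[0.0012,0.0035,0],"turn":-0.0014,"jaw":1}]' >/dev/null; python3 ok.py .85 &&
python3 -m jog '[{"slide":[0.0012,0.0034,0],"turn":-0.0014,"jaw":1}]' >/dev/null; python3 ok.py .85 &&
python3 -m jog '[{"slide":[0.0013,0.0034,0],"turn":-0.0014,"jaw":1}]' >/dev/null; python3 ok.py .85 &&
python3 -m jog '[{"slide":[0.0013,0.0034,0],"turn":-0.0014,"jaw":1}]' >/dev/null; python3 ok.py .85 &&
python3 -m jog '[{"slide":[0.0013,0.0034,0],"turn":-0.0014,"jaw":1}]' >/dev/null; python3 ok.py .85 &&
python3 -m jog '[{"slide":[0.0014,0.0034,0],"turn":-0.0014,"jaw":1}]' >/dev/null; python3 ok.py .85 &&
python3 -m jog '[{"slide":[0.0014,0.0034,0],"turn":-0.0014,"jaw":1}]' >/dev/null; python3 ok.py .85 &&
python3 -m jog '[{"slide":[0.0014,0.0034,0],"turn":-0.0014,"jaw":1}]' >/dev/null; python3 ok.py .85 &&
python3 -m jog '[{"slide":[0.0015,0.0034,0],"turn":-0.0014,"jaw":1}]' >/dev/null; python3 ok.py .85 &&
python3 -m jog '[{"slide":[0.0015,0.0034,0],"turn":-0.0014,"jaw":1}]' >/dev/null; python3 ok.py .85 &&
python3 -m jog '[{"slide":[0.0015,0.0034,0],"turn":-0.0014,"jaw":1}]' >/dev/null; python3 ok.py .85 &&
python3 -m jog '[{"slide":[0.0015,0.0033,0],"turn":-0.0014,"jaw":1}]' >/dev/null; python3 ok.py .85 &&
python3 -m jog '[{"slide":[0.0016,0.0033,0],"turn":-0.0014,"jaw":1}]' >/dev/null; python3 ok.py .85 &&
python3 -m jog '[{"slide":[0.0016,0.0033,0],"turn":-0.0014,"jaw":1}]' >/dev/null; python3 ok.py .85 &&
python3 -m jog '[{"slide":[0.0016,0.0033,0],"turn":-0.0014,"jaw":1}]' >/dev/null; python3 ok.py .85 &&
python3 -m jog '[{"slide":[0.0017,0.0033,0],"turn":-0.0014,"jaw":1}]' >/dev/null; python3 ok.py .85 &&
python3 -m jog '[{"slide":[0.0017,0.0033,0],"turn":-0.0014,"jaw":1}]' >/dev/null; python3 ok.py .85 &&
python3 -m jog '[{"slide":[0.0017,0.0032,0],"turn":-0.0014,"jaw":1}]' >/dev/null; python3 ok.py .85 &&
python3 -m jog '[{"slide":[0.0017,0.0032,0],"turn":-0.0014,"jaw":1}]' >/dev/null; python3 ok.py .85 &&
python3 -m jog '[{"slide":[0.0018,0.0032,0],"turn":-0.0014,"jaw":1}]' >/dev/null; python3 ok.py .85 &&
python3 -m jog '[{"slide":[0.0018,0.0032,0],"turn":-0.0014,"jaw":1}]' >/dev/null; python3 ok.py .85 &&
python3 -m jog '[{"slide":[0.0018,0.0032,0],"turn":-0.0014,"jaw":1}]' >/dev/null; python3 ok.py .85 )
```

```text
yaw -18.53 ang 161.75 fr 0.63 tq 0.44 F [-5.  -4.7 -0.7]
yaw -19.03 ang 161.26 fr 0.50 tq 0.35 F [-4.4 -3.6 -0.8]
yaw -19.54 ang 160.75 fr 0.49 tq 0.28 F [-4.5 -3.4 -0.6]
yaw -20.04 ang 160.25 fr 0.62 tq 0.40 F [-5.1 -4.4 -1.8]
yaw -20.54 ang 159.75 fr 0.48 tq 0.32 F [-4.7 -3.1 -0.9]
yaw -21.05 ang 159.25 fr 0.54 tq 0.34 F [-4.1 -3.9 -0.6]
yaw -21.55 ang 158.75 fr 0.46 tq 0.32 F [-4.5 -3.  -1.3]
yaw -22.06 ang 158.25 fr 0.55 tq 0.36 F [-4.8 -3.8 -1.6]
yaw -22.56 ang 157.75 fr 0.66 tq 0.51 F [-4.5 -4.9 -1.3]
yaw -23.06 ang 157.24 fr 0.52 tq 0.34 F [-4.1 -3.6 -0.8]
yaw -23.57 ang 156.76 fr 0.51 tq 0.27 F [-4.3 -3.5 -1.3]
yaw -24.07 ang 156.23 fr 0.46 tq 0.28 F [-4.4 -2.8 -1.4]
yaw -24.58 ang 155.72 fr 0.50 tq 0.36 F [-4.  -3.4 -0.6]
yaw -25.08 ang 155.23 fr 0.43 tq 0.25 F [-4.4 -2.5 -0.8]
yaw -25.59 ang 154.74 fr 0.68 tq 0.54 F [-4.4 -5.  -1.3]
yaw -26.08 ang 154.25 fr 0.68 tq 0.54 F [-4.6 -5.  -0.6]
yaw -26.57 ang 153.82 fr 0.73 tq 0.69 F [-6.2 -4.7 -0.9]
yaw -27.07 ang 153.43 fr 0.85 tq 0.85 F [-5.7 -6.2 -0.6]
yaw -27.07 ang 153.43 fr 0.85 tq 0.85 F [-5.7 -6.2 -0.6]
yaw -27.07 ang 153.43 fr 0.85 tq 0.85 F [-5.7 -6.2 -0.6]
yaw -27.07 ang 153.43 fr 0.85 tq 0.85 F [-5.7 -6.2 -0.6]
yaw -27.07 ang 153.43 fr 0.85 tq 0.85 F [-5.7 -6.2 -0.6]
yaw -27.07 ang 153.43 fr 0.85 tq 0.85 F [-5.7 -6.2 -0.6]
yaw -27.07 ang 153.43 fr 0.85 tq 0.85 F [-5.7 -6.2 -0.6]
```

The torque has climbed steadily from 0.35 to 0.85 N m since yaw -25.6, which is the stop (nut turned about 116°). Nipping it up to a bit over 1 N m.

```bash
(
python3 -m jog '[{"slide":[0.0017,0.0033,0],"turn":-0.0014,"jaw":1}]' >/dev/null; python3 ok.py 1.2 &&
python3 -m jog '[{"slide":[0.0017,0.0032,0],"turn":-0.0014,"jaw":1}]' >/dev/null; python3 ok.py 1.2 &&
python3 -m jog '[{"slide":[0.0017,0.0032,0],"turn":-0.0014,"jaw":1}]' >/dev/null; python3 ok.py 1.2 &&
python3 -m jog '[{"slide":[0.0018,0.0032,0],"turn":-0.0014,"jaw":1}]' >/dev/null; python3 ok.py 1.2
python3 -m jog '[{"slide":[0,0,0],"turn":0,"jaw":1}]' >/dev/null; python3 ok.py 1.2
python3 -m jog '[{"slide":[0,0,0],"turn":0,"jaw":1}]' >/dev/null; python3 ok.py 1.2)
```

```text
yaw -27.56 ang 153.01 fr 0.85 tq 0.85 F [-5.7 -6.2 -1.3]
yaw -28.05 ang 152.61 fr 1.08 tq 1.18 F [-6.4 -8.2 -1.5]
yaw -28.54 ang 152.23 fr 1.09 tq 1.27 F [-7.2 -8.  -1.2]
yaw -28.54 ang 152.23 fr 1.09 tq 1.27 F [-7.2 -8.  -1.2]
yaw -28.53 ang 152.24 fr 1.13 tq 1.27 F [-6.2 -9.  -1.1]
yaw -28.53 ang 152.24 fr 1.08 tq 1.25 F [-6.8 -8.1 -0.2]
```

Nipped at about 1.25 N m and holding steady. Backing off to the middle of the play and lifting away.

```bash
python3 -m jog '[{"slide":[-0.010,-0.021,0],"turn":0.0088,"jaw":1},{"slide":[-0.019,-0.042,0],"turn":0.0176,"jaw":1},{"slide":[-0.028,-0.064,0],"turn":0.0264,"jaw":1},{"slide":[-0.028,-0.064,0],"turn":0.0264,"jaw":1}]' >/dev/null; python3 ok.py 1
python3 -m jog '[{"slide":[0,0,0.02],"turn":0,"jaw":1},{"slide":[0,0,0.05],"turn":0,"jaw":1},{"slide":[0,0,0.08],"turn":0,"jaw":1}]' >/dev/null; python3 ok.py 1
python3 -m jog '[{"slide":[0,0,0.1],"turn":0,"jaw":1},{"slide":[0,0,0.26],"turn":0,"jaw":1},{"slide":[0,0,0.26],"turn":0,"jaw":1},{"slide":[0,0,0.26],"turn":0,"jaw":1}]'
python3 - <<'E' 2>/dev/null
from ring import *
ring()
fs=grab('scene')
p=pix(fs,[.5,-.18,.1]).astype(int)
cv2.imwrite('pics/c6.png',cv2.resize(fs['img'][p[1]-60:p[1]+60,p[0]-70:p[0]+70],None,fx=5,fy=5,interpolation=2))
f=grab('top');C=np.array([.5334,-.1943])
P=cloud(f);d=P[...,:2]-C
E
```

```text
yaw -19.18 ang 161.00 fr 0.06 tq 0.05 F [-0.1 -0.6 -2.4]
yaw -19.17 ang 160.79 fr -0.03 tq 0.01 F [ 0.7  0.1 -0.7]
t: 25.58
eef_pos: [0.4338, -0.1608, 0.2037]
eef_rot: [-180.0, -0.0, -19.2]
wrist_force: [-0.3, -0.0, -1.6]
opening: 0.0088
grip_force: 102.3
top ring a,b [0.103  0.0025] slope deg -2.12 top z rel TCP at ring -0.0614 medians: ring -0.063 handle nan 380
scene ring a,b [0.1029 0.0037] slope deg -0.62 top z rel TCP at ring -0.064 medians: ring -0.0653 handle -0.0647 859
TCP [ 0.4338 -0.1608  0.2037] [-180.     -0.    -19.18] F [-0.3 -0.  -1.6] M [0.06 0.06 0.02]
```

View pics/c6.png

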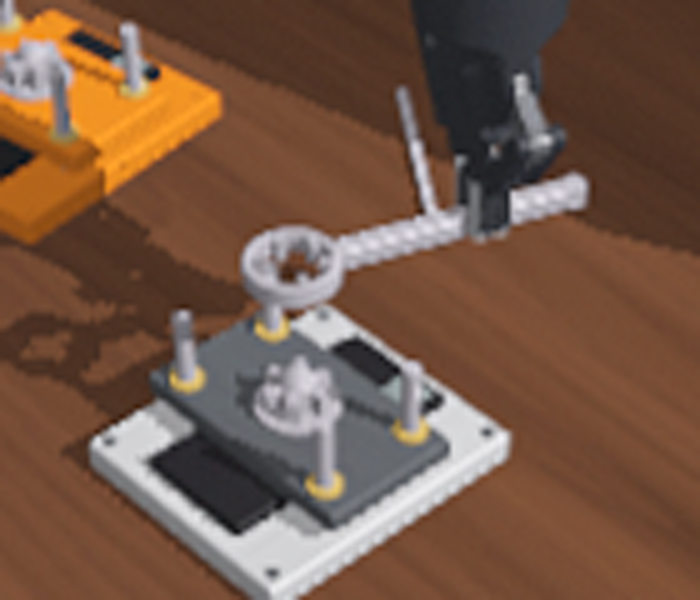

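The spanner is off the nut and clear, with the ring at crop (294,265) above the jig. Carrying it back to its original spot on the mat.

```bash
python3 -m jog '[{"slide":[0.12,0.2,0],"turn":0.012,"jaw":1},{"slide":[0.24,0.4,0],"turn":0.024,"jaw":1},{"slide":[0.36,0.6,0],"turn":0.036,"jaw":1},{"slide":[0.475,0.8,0],"turn":0.048,"jaw":1},{"slide":[0.475,1,0],"turn":0.0542,"jaw":1}]'
python3 -m jog '[{"slide":[0,0.129,0],"turn":0,"jaw":1},{"slide":[0,0.129,-0.15],"turn":0,"jaw":1},{"slide":[0,0.129,-0.3],"turn":0,"jaw":1},{"slide":[0,0.129,-0.43],"turn":0,"jaw":1},{"slide":[0,0.129,-0.48],"turn":0,"jaw":1}]'
python3 -m jog '[{"slide":[0,0,-0.012],"turn":0,"jaw":1},{"slide":[0,0,-0.022],"turn":0,"jaw":1},{"slide":[0,0,-0.022],"turn":0,"jaw":1}]'
```

```text
t: 26.7
eef_pos: [0.5544, 0.0908, 0.2041]
eef_rot: [-180.0, -0.1, 0.4]
wrist_force: [0.0, -0.9, -2.3]
opening: 0.0088
grip_force: 102.2
t: 27.32
eef_pos: [0.5512, 0.1211, 0.0815]
eef_rot: [180.0, 0.2, 0.3]
wrist_force: [-0.4, -0.0, -1.9]
opening: 0.0087
grip_force: 102.2
t: 27.7
eef_pos: [0.5536, 0.1213, 0.0796]
eef_rot: [-180.0, -0.1, 0.3]
wrist_force: [0.7, 0.5, -1.9]
opening: 0.0084
grip_force: 102.2
```

```bash
python3 -m jog '[{"slide":[0,0,-0.006],"turn":0,"jaw":1},{"slide":[0,0,-0.006],"turn":0,"jaw":1}]'; python3 -m jog '[{"slide":[0,0,-0.003],"turn":0,"jaw":1},{"slide":[0,0,-0.003],"turn":0,"jaw":1}]'
```

```text
t: 27.95
eef_pos: [0.5529, 0.1212, 0.0772]
eef_rot: [-180.0, -0.0, 0.3]
wrist_force: [0.4, 0.3, -1.8]
opening: 0.009
grip_force: 102.2
t: 28.2
eef_pos: [0.5529, 0.1212, 0.0765]
eef_rot: [180.0, -0.0, 0.3]
wrist_force: [-1.0, -1.1, 2.4]
opening: 0.0091
grip_force: 102.8
```

Just touching the mat. Opening the fingers, then rising straight up.

```bash
python3 -m jog '[{"slide":[0,0,0],"turn":0,"jaw":0.8},{"slide":[0,0,0],"turn":0,"jaw":0.6},{"slide":[0,0,0],"turn":0,"jaw":0.5},{"slide":[0,0,0],"turn":0,"jaw":0.5},{"slide":[0,0,0.08],"turn":0,"jaw":0.5}]'
python3 -m jog '[{"slide":[0,0,0.2],"turn":0,"jaw":0.5},{"slide":[0,0,0.4],"turn":0,"jaw":0.5},{"slide":[-0.2,0,0.7],"turn":0,"jaw":0.5},{"slide":[-0.4,0,0.7],"turn":0,"jaw":0.5},{"slide":[-0.4,0,0.7],"turn":0,"jaw":0.5}]'
python3 - <<'E'
from spn import *
fs=grab('scene'); cv2.imwrite('pics/end.png',fs['img'])
m,P,f=spanner('scene',(312,400,282,350),zr=(.0115,.02)); q=P[m][:,:2]; r=fit(q,[.655,.124,0]); print(r.x.round(4),np.nanmedian(P[m][:,2]))
C=np.array([.5323,-.1933]);A=[]
for n in('top','scene'):
    f=grab(n);P=cloud(f);d=P[...,:2]-C;rr=np.hypot(d[...,0],d[...,1]);m=(rr<.019)&(rr>.0125)&(P[...,2]>.035)&(P[...,2]<.07);A=np.c_[d[m],P[m][:,2]]
    best=[]
    for ph in range(0,60,2):
        inn=np.hypot(*A[:,:2].T)<.011
        for k in range(6):
            t=np.radians(ph+60*k); inn|=(abs(A[:,:2]@[-np.sin(t),np.cos(t)])<.00325)&(A[:,:2]@[np.cos(t),np.sin(t)]>0)
        best.append((np.mean((A[:,2]-np.where(inn,.058,.045))**2),ph))
    print(n,sorted(best)[:3])
E
```

```text
t: 28.82
eef_pos: [0.5513, 0.1211, 0.0952]
eef_rot: [180.0, 0.2, 0.3]
wrist_force: [-0.9, -0.0, 0.3]
opening: 0.0429
grip_force: 0.0
t: 29.45
eef_pos: [0.4509, 0.1215, 0.2746]
eef_rot: [-180.0, -0.3, 0.4]
wrist_force: [0.7, 0.1, 0.3]
opening: 0.0428
grip_force: 0.0
[0.6567 0.1257 0.0201] 0.01496930440736155
top [(np.float64(4.5989343313292254e-05), 40), (np.float64(4.861192400512386e-05), 36), (np.float64(4.905661194501722e-05), 44)]
scene [(np.float64(6.323180797938403e-05), 26), (np.float64(6.427930257071928e-05), 46), (np.float64(6.514224719312522e-05), 44)]
```

View pics/end.png

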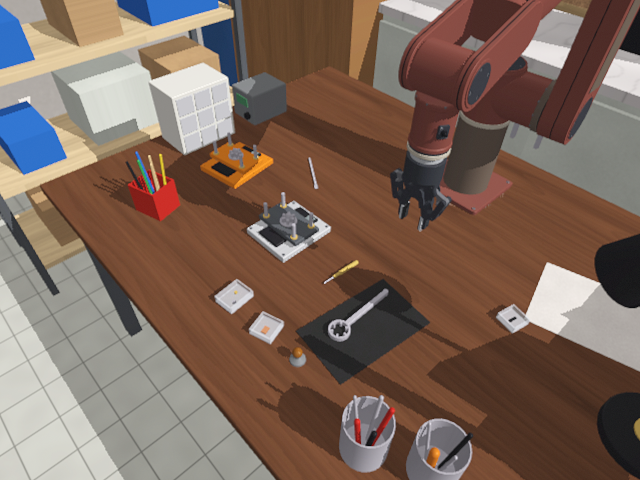

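The spanner lies flat on the mat at (340,329)–(386,293), and nothing else has moved. The nut's fin phase of about 40° agrees with a total turn of about 115°. Handing in.

```bash
python3 -c "
from workcell import arm
print(arm.sign_off())"
```

```text
the job is handed in; nothing more can be done
None
```

I tightened the nut about 115° clockwise in two spanner swings until it stopped and nipped it up to about 1.25 N m; the spanner lies flat on the mat, released, nothing else appears to have moved, and I handed the job in at about 30 s.

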